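# Clip two spice jars into the cupboard door and shut it

### The arm

A 6-joint arm with a two-finger parallel gripper is mounted at the origin on a cart in front of the work surface, level with it; the furniture and walls round the work are solid. World frame = base frame: x ahead of the robot, y to its left, z up, the work surface at z = 0. Lengths are in m, angles in rad, forces in N, time in s.
With the tool pointing down it reaches from about 0.375 to 0.9 m from the base axis. Payload 3.1 kg.
Tool frame: the origin (TCP) lies on the centre line of the jaws, within the pads' length; the fingertips stand 22 mm ahead of it and the grasp point (between the pads) lies 3 mm ahead of it; z points along the fingers, y is the line along which they close (so a half turn about z gives the same grasp; the last joint's range is limited). The gripper opens to 85 mm and grips with 20 to 120 N. Pads are 22 mm wide; open, the fingers measure 114 mm over their backs; the gripper's body (76 mm by 85 mm) begins 54 mm behind the grasp point. The pads swing forward as they close: fully open they stand 13 mm farther back than shut.
Start: joints at [-1.292, 0.527, 1.433, -0, 1.181, -0.178], TCP at [0.276, -0.561, 0.253] pointing down, gripper open.
Joint ranges: [-3.08, 3.08], [-0.75, 2.2], [0.22, 2.44], [-1.43, 4.57], [0, 2.65], [-2.85, 2.85]. Speed limits (rad/s): [2.79, 2.79, 3.14, 3.14, 3.14, 3.14].

### API

Orientations are given as a unit quaternion [x, y, z, w].
In Python, from station import manip gives the robot as it stands.
- The arm moves only by the tool drive_effector, called after ">>>" as a command line: name --argument value ..., lists and objects as JSON in quotes. Schema: {"type":"object","properties":{"moves":{"type":"array","items":{"type":"number"},"minItems":5,"maxItems":100},"squeeze":{"type":"number"},"only":{"type":"string"},"quiet":{"type":"boolean"},"lines":{"type":"string"}},"required":["moves"],"additionalProperties":false}. moves is one flat list of numbers that holds 1 to 20 rows one after another, with no inner brackets; each row has 5 numbers: dx, dy, dz in units of 50 mm, then a turn about the tool's z in units of 0.2 rad, then the opening from 0.0 (shut) to 1.0 (fully open); each row is the pose to reach, as a shift and turn from the pose commanded when the call began, along the tool's axes at that moment; what a row does not reach only later rows make up. A row lasts 1/10 s, in which the tool goes at most 0.05 m and 0.15 rad, less where a joint would pass 70% of its speed; a pose out of reach is approached as far as the arm can. The fingers move at their own pace and stop on an object; squeeze is the grip in N (left out, the last holds). Time passes only in rows, so rows that do not move let the fingers close. The tool returns the time, the measured TCP pose, the force, the opening and the grip force at its end. only (a regular expression) keeps the lines of the reply that match it, lines (a string "A,B") keeps lines A to B, and quiet returns only ok. Input that does not fit is refused with a message, and nothing moves.
- manip.sense(): the state, without advancing time (a new reading comes with each control period).
- manip.snapshot(name): name is "scene" or "top" or "wrist"; returns a dict with "pixels" (420x560x3 uint8, red, green, blue), "range_z" (420x560 float32, m along the optical axis (not along the pixel's ray), 0 where there is no reading), "fov_y" (degrees; the focal length in pixels is half the picture's height over the tangent of half this angle, whatever the lens; pixels are square), "cx", "cy" (the principal point, pixels), "k1" (the pictures are not rectified: a ray, as slopes to the right and down, at radius r is drawn at 1 + k1 r^2 times it, then the intrinsics apply), "R" (3x3) and "t" (3): a world point X has camera coordinates R X + t; the wrist camera has in their place "hand_eye" (4x4, takes a point from camera to tool coordinates, whose origin is the TCP and whose axes are the flange's). Camera axes: x right, y down, z forward; pixel columns grow to the right and rows downward; lengths in m; the calibration is good to about 2 mm. A picture is of the moment at which its call begins: read the wrist's pose just before it.
- manip.sign_off(): hands the job in; it is judged then, once.
The state is a dict: "t": time; "q": joint angles; "qd": joint speeds; "tau": joint torques, N m; "tcp_pos": TCP position; "tool_rot": TCP orientation; "force": force on the tool from outside, world axes, zero at the start; "ft_torque": the same for the moment, N m; "finger_gap": opening from 0.0 (shut) to 1.0 (fully open); "gripper_force": force on a finger pad.
Only numpy, scipy, OpenCV 4.12 (cv2) and the standard library are available. Lean on these libraries where they do the work, as an engineer would, in place of code of your own. Each camera call takes 0.05 s, during which the arm holds its last target. There are 200 camera calls.

### The job

Put the two loose red-capped spice jars away in the little white spice cupboard: swing its door wide open, all the way to its stop, then push each jar sideways from the front (not down from above) into one of the two empty spring clips on the inside of the door, until it snaps fully home, upright, with its foot at the door's ledge. Finally shut the door completely with the jars still in their clips; do not knock over or shift the honey jar, the salt shaker or the mug.

Things in the scene. Friction and masses are not known exactly. Their poses are not given: they have to be found in the camera images.
- spice_a: Loose spice jar standing on the worktop: clear round glass 42 mm across with a picture label, red cap 45 mm across from 85 mm up to its top at 106 mm; about 110 g. Origin: centre of its underside, z up its axis; yaw does not matter. One of two alike; either goes in either empty clip.
- spice_b: Loose spice jar standing on the worktop: clear round glass 42 mm across with a picture label, red cap 45 mm across from 85 mm up to its top at 106 mm; about 110 g. Origin: centre of its underside, z up its axis; yaw does not matter. The second of the two.
- clip_middle (a point): Empty spring clip, middle of the row of three on the door's inside. Point: where the centre of a jar's underside must come, on the ledge's top (16 mm over the worktop), 34 mm off the door's inner face. Axes turn with the door: x straight out of the clip's mouth (jars go in along -x), y along the row to the hinge, z up. The jaws close round the glass from 47 to 73 mm over this point.
- clip_outer (a point): Empty spring clip nearest the door's free edge, 74 mm from the middle one; same point and axes. Flared steel jaws reach 32 mm out along x; a jar 55 mm or more out is clear of them. Pushing in takes about 6 N, most of it 15 to 30 mm before home; then the jaws snap past the jar's widest line and press it on a rubber pad. Over its lips a clip is 56 mm wide.
- clip_inner (a point): The clip nearest the hinge, 74 mm from the middle one; it already holds a jar like the others, which can only turn on the spot: leave it. Same point and axes as the other clips. All three stand over a wooden ledge on the door, 70 mm deep, 8 mm thick, top 16 mm over the worktop, smooth, without a lip.
- door (a joint): Door angle in rad: 0 shut, 1.65 at its stop; starts ajar. Upright hinge at the cupboard's left front corner; the free edge swings towards the robot, then left. Friction hinge: stays where left, moves with about 1 N at the handle; only at the stop does it hold against a jar pushed in. Door 240 mm wide, 4 to 148 mm over the worktop, 14 mm thick.
- door_handle (a point): Steel T-shaped pull on the door's outer face near the free edge: an upright round bar 10 mm across, from 34 to 138 mm over the worktop, held by one post at 84 mm; bar axis 32 mm off the face, 214 mm along the door from the hinge axis. Point: on the bar's axis, 118 mm up, good to pinch from above; the bar can turn between the fingers. Axes: the door's, as for hinge.
- hinge (a point): On the door's upright hinge axis, 118 mm over the worktop, at the door's inner face. Axes turn with the door: x at right angles to it, inwards (into the cupboard when shut), y along the door from free edge to hinge, z up. Opening turns them clockwise seen from above.
- cupboard: Small white spice cupboard, fixed, 244 mm wide, 150 deep, dark wooden top with its upper face 162 mm over the worktop, overhanging the front by 9 mm. Origin: centre of its underside; x to its back, y to its left side as seen from the robot, z up. Wall cupboards hang 0.48 m over the worktop from 0.58 m ahead of the robot: keep the wrist low or short of them.
- honey_jar: Bystander: glass honey jar with a red lid, 65 mm across, 100 mm tall, wider than the spice jars. Origin: centre of its underside. Leave it alone.
- salt: Bystander: salt shaker with grey top, 44 mm across, 90 mm tall. Origin: centre of its underside. Leave it alone.
- mug: Bystander: black and white mug, 82 mm across, 97 mm tall, left of the open door. Origin: centre of its underside. Leave it alone.

How it is judged:
By the outcome, as a careful person would: the job done as asked, in the order asked, and still so for the second after the job is handed in, with the robot touching nothing.
It also fails if it takes over 72 s, if anything falls off the work surface, if the arm or the gripper's body presses on something with over 40 N, if the wrist force passes 120 N, or if a joint passes its speed limit or range.

## Working session

There is one attempt and no reset: what is moved stays moved. The work goes in short steps, Python scripts to look and compute and a tool call to move; the robot and the scene stay as the last step left them, time stands still between calls to the robot, and variables do not carry over. Pictures are saved under pics/ and viewed, at most 14 in all, crops included, and the job is handed in when it is done.

```bash
ls; mkdir -p pics; cat > h.py <<'E'
import numpy as np, cv2
from station import manip
from scipy.spatial.transform import Rotation as Rn
def snap(n):
    s=manip.sense(); d=manip.snapshot(n); d['s']=s; return d
def save(d,f,crop=None,sc=1):
    im=d['pixels'][:,:,::-1]
    if crop: a,b,c,e=crop; im=im[b:e,a:c]
    cv2.imwrite('pics/'+f,cv2.resize(im,None,fx=sc,fy=sc,interpolation=cv2.INTER_CUBIC))
def world(d,u,v,z=None):
    h,w=d['pixels'].shape[:2]; f=h/2/np.tan(np.radians(d['fov_y'])/2)
    K=np.array([[f,0,d['cx']],[0,f,d['cy']],[0,0,1.]])
    p=cv2.undistortPoints(np.array([[[u,v]]],float),K,np.array([d['k1'],0,0,0.]))[0,0]
    ray=np.array([p[0],p[1],1.])
    if 'R' in d: R=np.array(d['R']).T; o=-R@np.array(d['t'])
    else:
        H=np.array(d['hand_eye']); T=Rn.from_quat(d['s']['tool_rot']).as_matrix()
        R=T@H[:3,:3]; o=T@H[:3,3]+d['s']['tcp_pos']
    if z is None: return o+R@ray*d['range_z'][int(round(v)),int(round(u))]
    r=R@ray; return o+r*(z-o[2])/r[2]
E
python3 - <<'E'
from h import *
for n in('scene','top'):
    d=snap(n); save(d,n+'0.png',sc=1.42); print(n,d['t'],d['fov_y'],d['k1'])
print(manip.sense())
E
```

```text
pics
station.py
scene [0.1106592  0.29210917 0.81231732] 56.38366937424009 -0.10790852338373792
top [0.06513944 0.43851209 1.21994757] 44.617390861525465 0.04623114908364051
{'t': 0.1, 'q': array([-1.29150583e+00,  5.28409997e-01,  1.43379310e+00,  1.67982795e-05,
        1.18138182e+00, -1.78481048e-01]), 'qd': array([ 0.00012664, -0.00218287, -0.0029951 , -0.00116082,  0.00091784,
       -0.00022345]), 'tau': array([ 2.33994851e-04, -4.43304133e+01, -1.78586751e+01, -1.81058290e-04,
        3.90091198e-03,  8.86899045e-06]), 'tcp_pos': array([ 0.27609027, -0.56003835,  0.25240279]), 'tool_rot': array([ 9.73920051e-01,  2.26889272e-01, -4.24312722e-05, -9.95258865e-04]), 'force': array([0.52425933, 0.33701179, 0.32226218]), 'ft_torque': array([-0.0114449 , -0.0034471 , -0.01920849]), 'gripper_force': 0.0, 'finger_gap': 0.9957799644205373}
```
View pics/scene0.png

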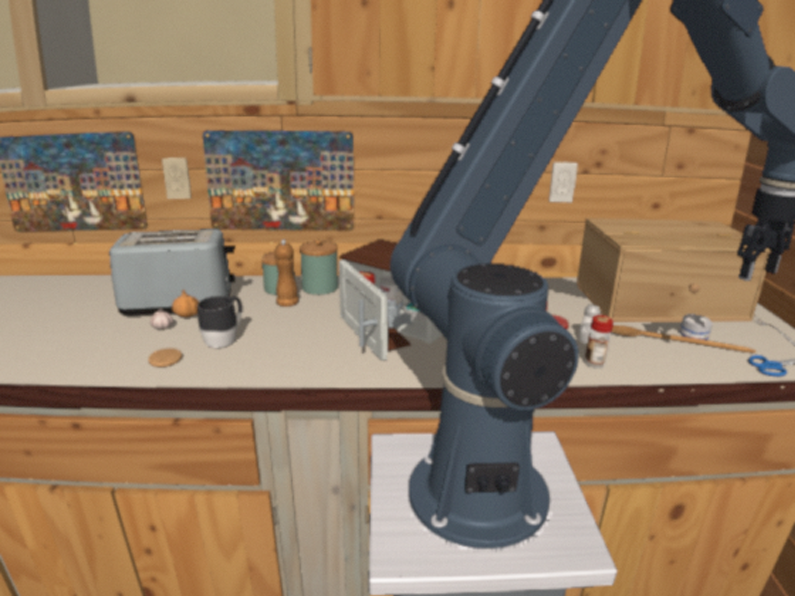

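View pics/top0.png

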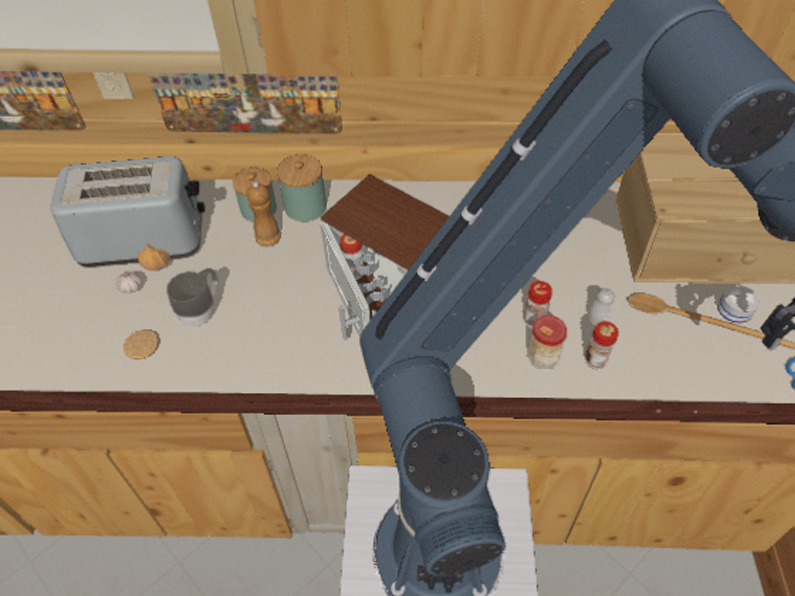

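The top view (795-px scale) shows loose spice caps at (539,291) and (605,332). The honey lid is at (549,330), salt at (602,300) and the mug at (190,292). The door runs from the hinge at about (325,225) to its free edge at about (367,322), with the handle bar near (343,315).

```bash
python3 - <<'E'
from h import *
d=snap('top'); k=1.42
save(d,'topc.png',(210,110,460,270),3.2)
for n,u,v,z in [('A',539,289,.106),('B',605,331,.106),('honey',549,328,.1),('salt',603,295,.09),('mug',190,288,.097),('cabback',372,176,.162),('cableft',322,217,.162),('cabfront',407,272,.162),('cabback2',452,213,.162),('bar',343,310,.138),('free',368,318,.148),('innercap',349,241,.122)]:
    print(n,world(d,u/k,v/k,z).round(3),world(d,u/k,v/k).round(3))
E
```

```text
A [ 0.474 -0.198  0.106] [ 0.476 -0.199  0.104]
B [ 0.376 -0.311  0.106] [ 0.374 -0.31   0.109]
honey [ 0.385 -0.21   0.1  ] [ 0.384 -0.209  0.102]
salt [ 0.474 -0.325  0.09 ] [ 0.479 -0.327  0.083]
mug [0.473 0.493 0.097] [0.515 0.515 0.044]
cabback [0.732 0.14  0.162] [0.733 0.14  0.161]
cableft [0.61  0.236 0.162] [0.612 0.236 0.16 ]
cabfront [0.467 0.06  0.162] [0.251 0.053 0.423]
cabback2 [ 0.625 -0.028  0.162] [ 0.268 -0.008  0.528]
bar [0.393 0.178 0.138] [0.495 0.197 0.   ]
free [0.368 0.129 0.148] [0.395 0.133 0.111]
innercap [0.581 0.182 0.122] [0.58  0.181 0.124]
```

View pics/topc.png

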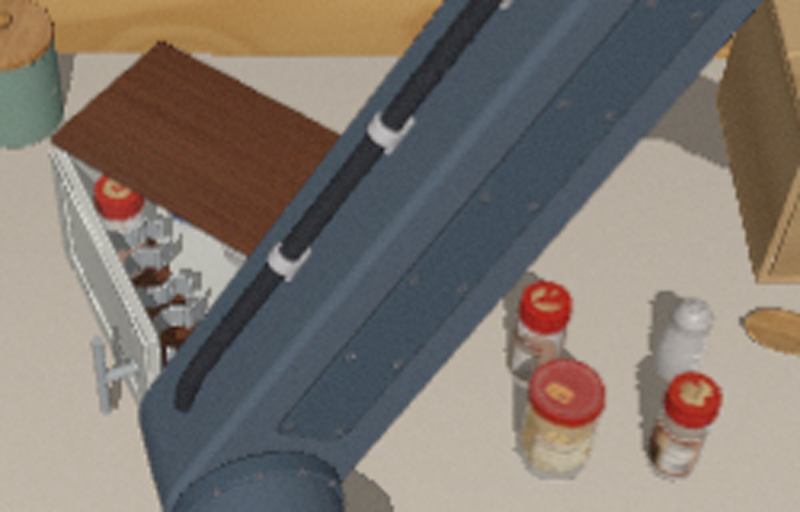

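```bash
cat >> h.py <<'E'
def goal(*pts,yaw=None):
    """pts: world xyz targets -> tool-axis shifts; yaw: desired heading of tool y (mod pi)"""
    s=manip.sense(); T=Rn.from_quat(s['tool_rot']).as_matrix()
    for p in pts: print('shift',(T.T@(np.array(p)-s['tcp_pos'])).round(4))
    cy=np.arctan2(T[1,1],T[0,1])
    if yaw is not None:
        t=(cy-yaw+np.pi/2)%np.pi-np.pi/2
        print('turn',round(t,3),'q6 after approx',round(s['q'][5]+t,2))
    print('tcp',s['tcp_pos'].round(4),'yaw',round(cy,3),'q',s['q'].round(2))
E
python3 -c "
from h import *
goal((.45,-.2,.30),(.42,.10,.30),yaw=.44)"
```

```text
shift [ 0.3152 -0.2463 -0.0469]
shift [ 0.4208 -0.5287 -0.0464]
turn -1.553 q6 after approx -1.73
tcp [ 0.2761 -0.5601  0.2526] yaw -1.113 q [-1.29  0.53  1.43  0.    1.18 -0.18]
```

Careful with the scale: shifts go in units of 50 mm and turns go in units of 0.2 rad. That gives: -0.529 m is -10.58, 0.42 m is 8.4, -1.55 rad is -7.75.

>>> drive_effector --moves '[6.3, -4.92, -0.94, -4, 1, 6.3, -4.92, -0.94, -4, 1, 6.3, -4.92, -0.94, -4, 1, 6.3, -4.92, -0.94, -4, 1, 6.3, -4.92, -0.94, -4, 1, 6.3, -4.92, -0.94, -4, 1, 6.3, -4.92, -0.94, -4, 1, 6.3, -4.92, -0.94, -4, 1, 8.4, -10.58, -0.94, -7.75, 1, 8.4, -10.58, -0.94, -7.75, 1, 8.4, -10.58, -0.94, -7.75, 1, 8.4, -10.58, -0.94, -7.75, 1, 8.4, -10.58, -0.94, -7.75, 1, 8.4, -10.58, -0.94, -7.75, 1, 8.4, -10.58, -0.94, -7.75, 1, 8.4, -10.58, -0.94, -7.75, 1, 8.4, -10.58, -0.94, -7.75, 1]'

```text
t: 1.85
tcp_pos: [0.4194, 0.0988, 0.3003]
tool_rot: [0.537, 0.843, -0.0, 0.0]
force: [0.6, -0.2, -0.4]
finger_gap: 0.999
gripper_force: 0.0
```

```bash
python3 -c "
from h import *
d=snap('wrist');save(d,'w1.png',sc=1.42);print(d['hand_eye']);goal((.42,.1,.3),yaw=.44)
import pickle;pickle.dump(d,open('w1.pkl','wb'))"
```

```text
[[-7.50841647e-05 -9.47545545e-01 -3.19620767e-01  8.38438525e-02]
 [ 9.99999615e-01 -3.50527409e-04  8.04254841e-04 -2.51232149e-04]
 [-8.74103931e-04 -3.19620583e-01  9.47545207e-01 -1.20186306e-01]
 [ 0.00000000e+00  0.00000000e+00  0.00000000e+00  1.00000000e+00]]
shift [0.0013 0.0011 0.0003]
turn -0.005 q6 after approx -0.47
tcp [0.4196 0.0984 0.3003] yaw 0.435 q [-0.03  0.2   1.83 -0.    1.11 -0.46]
```

View pics/w1.png

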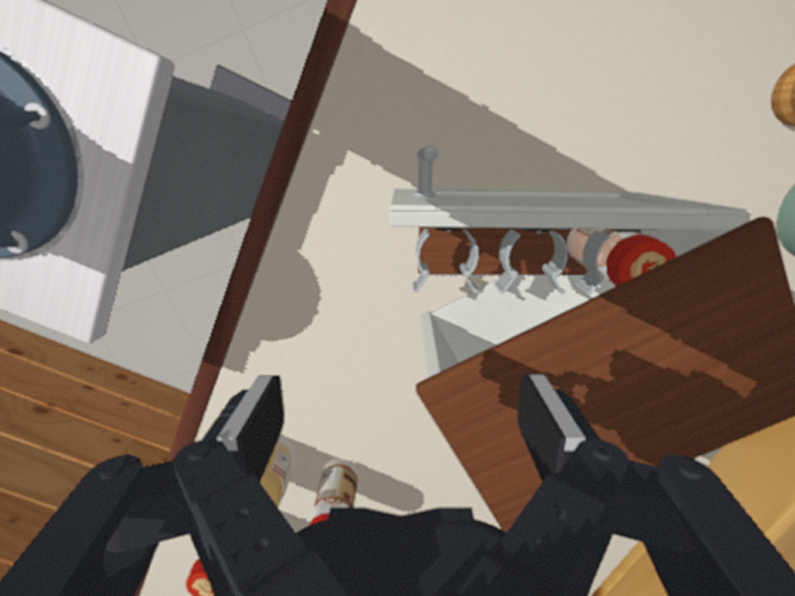

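The wrist view shows the bar top at (428,152). The door's top strip runs from the free edge at (391,207–227) to the hinge end at about (748,212), and the two empty clips are at about (447,250) and (533,250).

```bash
python3 - <<'E'
from h import *
import pickle; d=pickle.load(open('w1.pkl','rb')); k=1.42
for n,u,v,z in [('bar',428,151,.138),('freeO',391,207,.148),('freeI',391,227,.148),('hingeO',748,212,.148),('cableft',768,219,.162),('cabright',418,384,.162),('cap',641,258,.122)]:
    print(n,world(d,u/k,v/k,z).round(4),world(d,u/k,v/k).round(4))
def w(u,v,z): return world(d,u/k,v/k,z)[:2]
L,Rr=w(768,219,.162),w(418,384,.162); print('front len',np.linalg.norm(L-Rr))
y=(L-Rr)/np.linalg.norm(L-Rr); yaw=np.arctan2(y[1],y[0])-np.pi/2; x=np.array([y[1],-y[0]])
print('cab yaw',yaw)
H=L+.009*x  # left front corner
a=w(391,207,.148);b=w(748,212,.148); dy=(b-a)/np.linalg.norm(b-a); dyaw=np.arctan2(dy[1],dy[0])-np.pi/2
dx=np.array([dy[1],-dy[0]]); print('door yaw',dyaw,'theta',yaw-dyaw,'len',np.linalg.norm(b-a))
bar=w(428,151,.138); Hb=bar+.046*dx+.214*dy; print('H corner',H,'H from bar',Hb)
E
```

```text
bar [0.3989 0.185  0.138 ] [0.399  0.185  0.1364]
freeO [0.3918 0.1435 0.148 ] [0.3918 0.1435 0.1485]
freeI [0.3972 0.1316 0.148 ] [ 0.4046  0.108  -0.0008]
hingeO [0.6068 0.2409 0.148 ] [0.6056 0.2406 0.1494]
cableft [0.6099 0.2396 0.162 ] [0.612  0.2402 0.1596]
cabright [0.4607 0.04   0.162 ] [0.4626 0.0367 0.1556]
cap [0.577  0.1855 0.122 ] [0.5762 0.1855 0.1232]
front len 0.24921632376111202
cab yaw -0.6420793952301839
door yaw -1.1451047009722508 theta 0.5030253057420669 len 0.23603535417054744
H corner [0.61713562 0.23421196] H from bar [0.61281047 0.23146692]
```

```bash
python3 -c "
from h import *
goal((.399,.185,.2),(.399,.185,.125),yaw=.426)"
```

```text
shift [0.0873 0.0179 0.1002]
shift [0.0873 0.0179 0.1752]
turn 0.009 q6 after approx -0.46
tcp [0.4196 0.0984 0.3003] yaw 0.435 q [-0.03  0.2   1.83 -0.    1.11 -0.46]
```

Converted, 0.175 m is 3.5, 0.14 m is 2.8.

>>> drive_effector --moves '[1.74, 0.36, 1.6, 0, 0.6, 1.74, 0.36, 1.6, 0, 0.6, 1.74, 0.36, 2, 0, 0.6, 1.74, 0.36, 2.8, 0, 0.6, 1.74, 0.36, 3.5, 0, 0.6, 1.74, 0.36, 3.5, 0, 0.6, 1.74, 0.36, 3.5, 0, 0, 1.74, 0.36, 3.5, 0, 0, 1.74, 0.36, 3.5, 0, 0, 1.74, 0.36, 3.5, 0, 0, 1.74, 0.36, 3.5, 0, 0, 1.74, 0.36, 3.5, 0, 0]' --squeeze 25

```text
t: 3.1
tcp_pos: [0.3998, 0.1861, 0.1271]
tool_rot: [0.537, 0.844, 0.001, 0.002]
force: [0.3, -0.4, 8.1]
finger_gap: 0.108
gripper_force: 25.0
```

```bash
python3 - <<'E'
from h import *
s=manip.sense();T=Rn.from_quat(s['tool_rot']).as_matrix();p=s['tcp_pos']
H=np.array([.614,.232]);v=p[:2]-H;print(np.hypot(*v),p)
for a in np.linspace(.115,1.265,11):
    R=np.array([[np.cos(a),np.sin(a)],[-np.sin(a),np.cos(a)]])
    q=np.r_[H+R@v,p[2]]; print(round(a,3),(T.T@(q-p)).round(3),q.round(3))
E
```

```text
0.21906589534610643 [0.39978993 0.18613156 0.1270606 ]
0.115 [ 0.024  0.007 -0.   ] [0.396 0.211 0.127]
0.23 [0.047 0.017 0.   ] [0.395 0.236 0.127]
0.345 [0.069 0.029 0.   ] [0.397 0.261 0.127]
0.46 [0.09  0.044 0.   ] [0.402 0.286 0.127]
0.575 [0.108 0.061 0.   ] [0.409 0.31  0.127]
0.69 [0.125 0.08  0.   ] [0.42  0.333 0.127]
0.805 [0.139 0.101 0.   ] [0.432 0.355 0.127]
0.92 [0.15  0.123 0.   ] [0.448 0.375 0.127]
1.035 [0.16  0.147 0.   ] [0.465 0.393 0.127]
1.15 [0.166 0.171 0.   ] [0.485 0.409 0.127]
1.265 [0.169 0.196 0.001] [0.506 0.422 0.127]
```

>>> drive_effector --moves '[0.48, 0.14, 0, 0.575, 0, 0.94, 0.34, 0, 1.15, 0, 1.38, 0.58, 0, 1.725, 0, 1.8, 0.88, 0, 2.3, 0, 2.16, 1.22, 0, 2.875, 0, 2.5, 1.6, 0, 3.45, 0, 2.78, 2.02, 0, 4.025, 0, 3, 2.46, 0, 4.6, 0, 3.2, 2.94, 0, 5.175, 0, 3.26, 3.16, 0, 5.45, 0, 3.3, 3.32, 0, 5.6, 0, 3.32, 3.42, 0, 5.75, 0, 3.32, 3.42, 0, 5.75, 0]'

```text
t: 4.4
tcp_pos: [0.4838, 0.4061, 0.1271]
tool_rot: [0.909, 0.416, -0.001, 0.002]
force: [0.3, -9.0, 6.9]
finger_gap: 0.104
gripper_force: 25.8
```

```bash
python3 - <<'E'
from h import *
s=manip.sense();T=Rn.from_quat(s['tool_rot']).as_matrix();p=s['tcp_pos']
H=np.array([.614,.232]);v=p[:2]-H;print(np.hypot(*v),p,np.arctan2(v[1],v[0])-np.arctan2(.186-.232,.400-.614)+2*np.pi,s['force'])
for a in (.03,.06):
    R=np.array([[np.cos(a),np.sin(a)],[-np.sin(a),np.cos(a)]])
    q=np.r_[H+R@v,p[2]]; print(round(a,3),(T.T@(q-p)).round(3),q.round(3))
E
```

```text
0.21742507890492885 [0.48381819 0.40614466 0.12709597] 11.425773956696839 [ 0.3162657  -8.9529015   6.92464142]
0.03 [ 0.006  0.002 -0.   ] [0.489 0.41  0.127]
0.06 [ 0.013  0.003 -0.   ] [0.494 0.414 0.127]
```

>>> drive_effector --moves '[0.12, 0.02, 0, 0.15, 0, 0.12, 0.02, 0, 0.15, 0, 0.12, 0.02, 0, 0.15, 0]'

```text
t: 4.7
tcp_pos: [0.4845, 0.4068, 0.1267]
tool_rot: [0.915, 0.403, -0.006, 0.004]
force: [-6.5, -16.9, 12.4]
finger_gap: 0.107
gripper_force: 26.5
```

```bash
python3 -c "
from h import *
goal((.4838,.4061,.127));print(manip.sense()['force'])
d=snap('wrist');save(d,'w2.png',sc=1.42)
import pickle;pickle.dump(d,open('w2.pkl','wb'))"
```

```text
shift [-0.001  -0.0001 -0.0002]
tcp [0.4845 0.4068 0.1267] yaw -0.741 q [ 0.52  0.7   1.5  -0.01  0.95  1.27]
[ -6.46180138 -16.87992631  12.3584844 ]
```

View pics/w2.png

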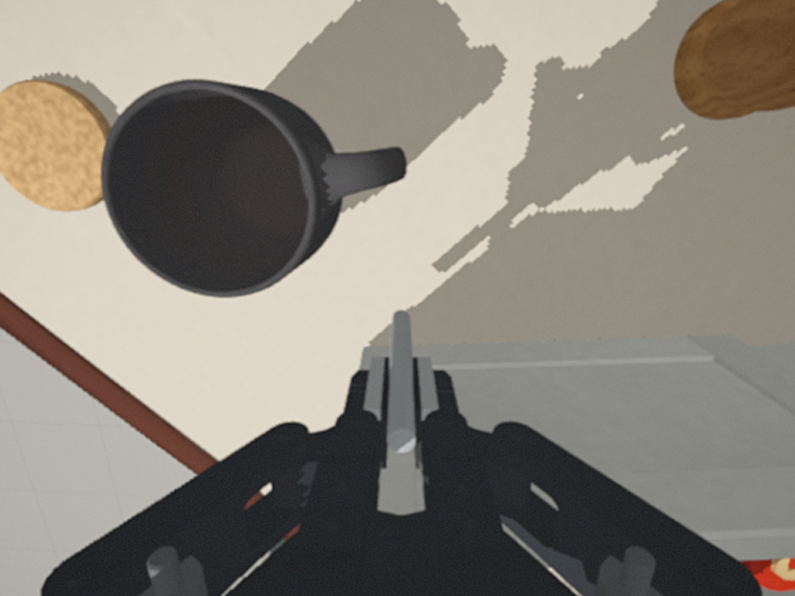

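The view shows the pinched bar at (400,440) with the mug well clear. The pull force rose while the tool stayed put, so the door is at its stop. Next: release, lift and look at the clips.

>>> drive_effector --moves '[-0.06, 0, 0, 0, 0.4, -0.06, 0, 0, 0, 0.4, -0.06, 0, 0, 0, 0.4, -0.06, 0, -1, 0, 0.4, -0.06, 0, -2, 0, 0.4, -0.06, 0, -3, 0, 0.5, -0.06, 0, -3.4, 0, 1, -1, 0, -3.4, 0, 1, -2, 0, -3.4, 0, 1, -2.96, -1.5, -3.4, 0, 1, -2.96, -1.5, -3.4, 0, 1, -2.96, -1.5, -3.4, 0, 1, -2.96, -1.5, -3.4, 0, 1]'

```text
t: 6.05
tcp_pos: [0.3325, 0.3551, 0.2959]
tool_rot: [0.915, 0.403, 0.001, -0.0]
force: [0.1, 0.0, 0.6]
finger_gap: 0.999
gripper_force: 0.0
```

```bash
python3 -c "
from h import *
goal((.458,.236,.3));
d=snap('wrist');save(d,'w3.png',sc=1.42)
import pickle;pickle.dump(d,open('w3.pkl','wb'))"
```

```text
shift [-0.0032  0.173  -0.004 ]
tcp [0.3325 0.3551 0.2959] yaw -0.741 q [ 0.59  0.29  1.72 -0.    1.14  1.33]
```

View pics/w3.png

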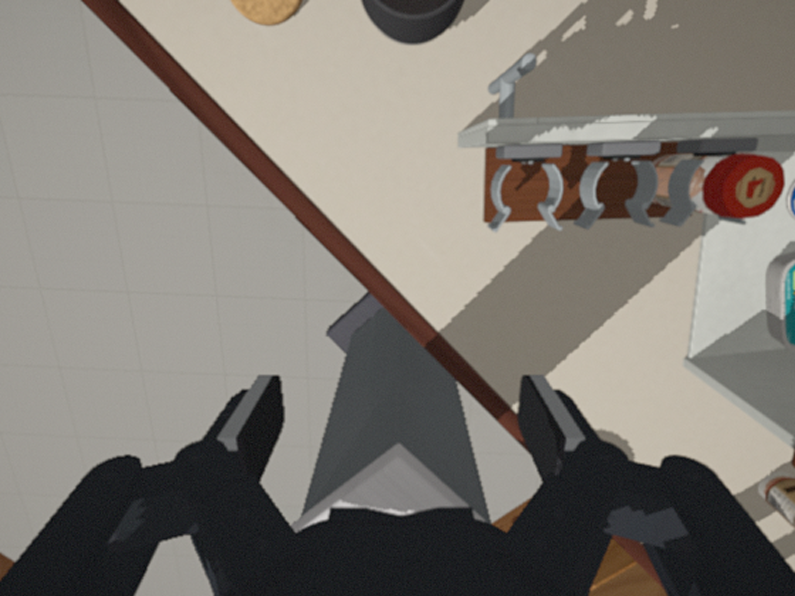

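The wrist view shows the door at its stop. The outer clip is around (525,185), the middle one around (617,185), and the inner jar's cap top is centred near (752,184). The door's top strip is at rows 118–147.

```bash
python3 - <<'E'
from h import *
import pickle; k=1.42
yaw=-2.29; x=np.array([np.cos(yaw),np.sin(yaw)]); y=np.array([-x[1],x[0]]); H=np.array([.6145,.2314])
d=pickle.load(open('w3.pkl','rb'))
def loc(u,v,z,d=d):
    p=world(d,u/k,v/k,z)[:2]-H; return (p@x).round(4),(p@y).round(4)
for n,a in dict(cap=(752,184,.122),freeIn=(459,147,.148),freeOut=(476,130,.148),inEdge2=(780,147,.148),barTop=(530,62,.138),outL=(494,190,.089),outR=(559,190,.089),midL=(583,190,.089),midR=(654,190,.089),tipL=(497,228,.089),tipR=(549,227,.089),mtipL=(592,225,.089),mtipR=(642,223,.089)).items(): print(n,loc(*a))
d1=pickle.load(open('w1.pkl','rb')); Y=-1.148; x=np.array([np.cos(Y),np.sin(Y)]); y=np.array([-x[1],x[0]])
print('cap ajar',loc(641,258,.122,d1))
E
```

```text
cap (np.float64(0.0324), np.float64(-0.0477))
freeIn (np.float64(0.0051), np.float64(-0.2572))
freeOut (np.float64(-0.0044), np.float64(-0.2471))
inEdge2 (np.float64(0.0082), np.float64(-0.057))
barTop (np.float64(-0.0427), np.float64(-0.2141))
outL (np.float64(0.036), np.float64(-0.2215))
outR (np.float64(0.0369), np.float64(-0.1711))
midL (np.float64(0.0373), np.float64(-0.1524))
midR (np.float64(0.0383), np.float64(-0.0968))
tipL (np.float64(0.0655), np.float64(-0.2177))
tipR (np.float64(0.0655), np.float64(-0.1763))
mtipL (np.float64(0.0646), np.float64(-0.142))
mtipR (np.float64(0.0637), np.float64(-0.1021))
cap ajar (np.float64(0.0264), np.float64(-0.053))
```

```bash
python3 - <<'E'
from h import *
d=snap('top'); im=d['pixels'].astype(int); m=((im[...,0]>1.6*im[...,1])&(im[...,0]>110)).astype(np.uint8)
n,l,st,c=cv2.connectedComponentsWithStats(m)
for i in range(1,n):
    if 60<st[i,4]<1500:
        pts=np.argwhere(l==i); P=np.array([world(d,u,v) for v,u in pts]); Q=P[P[:,2]>np.percentile(P[:,2],97)-.006]
        if len(Q)<20 or Q[:,0].max()>1: continue
        (cc,r)=cv2.minEnclosingCircle(Q[:,:2].astype(np.float32)); print(c[i].round(0),st[i,4],np.round(cc,4),round(r,4),Q[:,2].mean().round(3))
goal((.474,-.198,.25),yaw=np.pi/2)
yaw=-2.29; x=np.array([np.cos(yaw),np.sin(yaw)]); y=np.array([-x[1],x[0]]); H=np.array([.6145,.2314])
for n,b in(('mid',.1225),('out',.1965)):
  for o in(0,.065): print(n,o,(H+(.034+o)*x-b*y).round(4))
E
```

```text
[227. 176.] 64 [0.5564 0.2336] 0.0208 0.123
[380. 206.] 204 [ 0.4719 -0.198 ] 0.0242 0.107
[387. 233.] 377 [ 0.3841 -0.21  ] 0.0326 0.1
[426. 235.] 195 [ 0.378  -0.3129] 0.0227 0.107
shift [-0.3128  0.4772  0.0454]
turn 0.828 q6 after approx 2.16
tcp [0.334  0.3551 0.2957] yaw -0.743 q [ 0.59  0.29  1.72 -0.    1.14  1.33]
mid 0 [0.4999 0.2865]
mid 0.065 [0.4571 0.2376]
out 0 [0.4443 0.3353]
out 0.065 [0.4014 0.2864]
```

Converted, 0.477 m is 9.54, -0.313 m is -6.26, 0.83 rad is 4.15.

>>> drive_effector --moves '[-6.26, 9.54, 0.9, 4.15, 1, -6.26, 9.54, 0.9, 4.15, 1, -6.26, 9.54, 0.9, 4.15, 1, -6.26, 9.54, 0.9, 4.15, 1, -6.26, 9.54, 0.9, 4.15, 1, -6.26, 9.54, 0.9, 4.15, 1, -6.26, 9.54, 0.9, 4.15, 1, -6.26, 9.54, 0.9, 4.15, 1, -6.26, 9.54, 0.9, 4.15, 1, -6.26, 9.54, 0.9, 4.15, 1, -6.26, 9.54, 0.9, 4.15, 1, -6.26, 9.54, 0.9, 4.15, 1, -6.26, 9.54, 0.9, 4.15, 1, -6.26, 9.54, 0.9, 4.15, 1]' --squeeze 30

```text
t: 7.55
tcp_pos: [0.4719, -0.1989, 0.2497]
tool_rot: [1.0, -0.002, -0.001, -0.001]
force: [0.1, 0.7, 0.0]
finger_gap: 1.002
gripper_force: 0.0
```

```bash
python3 -c "
from h import *
goal((.473,-.198,.102),yaw=np.pi/2)"
```

```text
shift [ 0.0013 -0.0006  0.1477]
turn -0.004 q6 after approx 0.95
tcp [ 0.4719 -0.1989  0.2497] yaw -1.574 q [-0.62  0.38  1.72  0.    1.05  0.96]
```

>>> drive_effector --moves '[0.02, -0.02, 1, 0, 1, 0.02, -0.02, 2, 0, 1, 0.02, -0.02, 2.6, 0, 1, 0.02, -0.02, 2.96, 0, 1, 0.02, -0.02, 2.96, 0, 1, 0.02, -0.02, 2.96, 0, 0, 0.02, -0.02, 2.96, 0, 0, 0.02, -0.02, 2.96, 0, 0, 0.02, -0.02, 2.96, 0, 0, 0.02, -0.02, 2.96, 0, 0, 0.02, -0.02, 2.96, 0, 0]' --squeeze 40

```text
t: 8.65
tcp_pos: [0.4741, -0.1983, 0.104]
tool_rot: [1.0, -0.001, 0.001, 0.001]
force: [-0.6, -0.1, 6.7]
finger_gap: 0.504
gripper_force: 39.9
```

```bash
python3 -c "
from h import *
goal((.473,-.198,.25),(.4571,.2376,.25),(.4571,.2376,.118),yaw=-.719)"
```

```text
shift [-0.0007 -0.     -0.146 ]
shift [-0.0178 -0.4356 -0.1467]
shift [-0.0181 -0.4358 -0.0147]
turn -0.854 q6 after approx 0.1
tcp [ 0.4741 -0.1983  0.104 ] yaw -1.573 q [-0.61  0.62  1.84  0.    0.68  0.96]
```

Converted, -0.436 m is -8.72, -0.195 m is -3.9, -0.85 rad is -4.25.

>>> drive_effector --moves '[0, 0, -1, 0, 0, 0, 0, -2, 0, 0, 0, 0, -3, 0, 0, 0, 0, -3.9, 0, 0, -0.36, -1, -3.9, -0.5, 0, -0.36, -8.72, -3.9, -4.25, 0, -0.36, -8.72, -3.9, -4.25, 0, -0.36, -8.72, -3.9, -4.25, 0, -0.36, -8.72, -3.9, -4.25, 0, -0.36, -8.72, -3.9, -4.25, 0, -0.36, -8.72, -3.9, -4.25, 0, -0.36, -8.72, -3.9, -4.25, 0, -0.36, -8.72, -3.9, -4.25, 0, -0.36, -8.72, -3.9, -4.25, 0, -0.36, -8.72, -3.9, -4.25, 0, -0.36, -8.72, -3.9, -4.25, 0, -0.36, -8.72, -3.9, -4.25, 0]'

```text
t: 10.35
tcp_pos: [0.4562, 0.2368, 0.2974]
tool_rot: [0.912, 0.41, -0.0, 0.0]
force: [-0.2, 0.3, -0.4]
finger_gap: 0.508
gripper_force: 41.4
```

```bash
python3 -c "
from h import *
goal((.4571,.2376,.1205),(.4999,.2865,.1205),yaw=-.719)
d=snap('wrist');save(d,'w4.png',sc=1.42)"
```

```text
shift [1.200e-03 1.000e-04 1.769e-01]
shift [ 0.0662 -0.0002  0.1768]
turn -0.006 q6 after approx 0.98
tcp [0.4562 0.2368 0.2974] yaw -0.725 q [ 0.26  0.32  1.65 -0.    1.17  0.99]
```

View pics/w4.png

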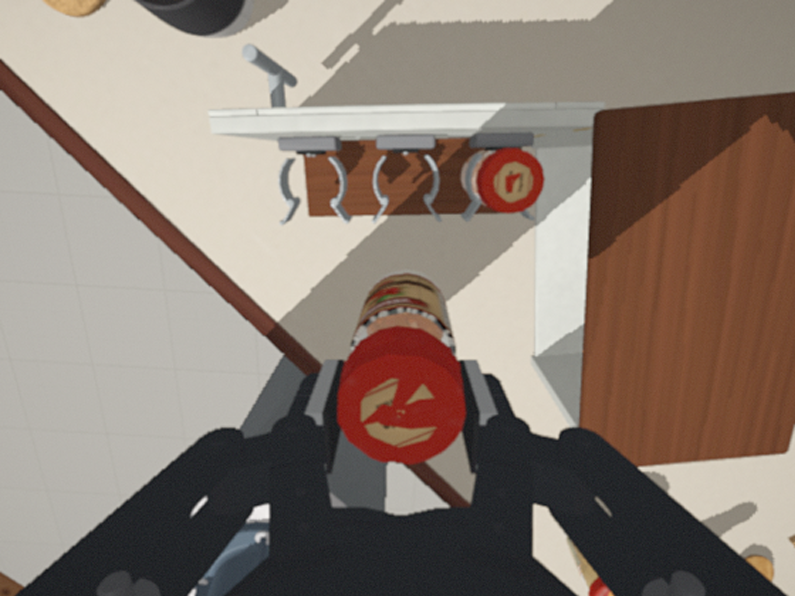

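The held jar is upright, with its cap centred near (402,398). It lines up with the middle clip, whose jaws sit at columns 376–437 near row 185. The inner cap is at (511,180).

```bash
python3 - <<'E'
from h import *
d=snap('wrist'); k=1.42
yaw=-2.29; x=np.array([np.cos(yaw),np.sin(yaw)]); y=np.array([-x[1],x[0]]); H=np.array([.6145,.2314])
p=d['s']['tcp_pos']
for n,a in dict(held=(402,398,p[2]+.002),inner=(512,180,.122),mL=(377,185,.089),mR=(437,185,.089),oL=(283,185,.089),oR=(344,185,.089),bar=(252,52,.138)).items():
    q=world(d,a[0]/k,a[1]/k,a[2]); e=q[:2]-H; print(n,(e@x).round(4),(e@y).round(4), 'rel tcp',(q-p)[:2]@x,(q-p)[:2]@y)
e=p[:2]-H;print('tcp',e@x,e@y)
E
```

```text
held 0.0932 -0.1235 rel tcp -0.006906523782453368 -0.0008990823256974446
inner 0.0335 -0.0463 rel tcp -0.06658372115912267 0.0762993179049646
mL 0.0385 -0.1417 rel tcp -0.06158424623471533 -0.01916248718505109
mR 0.0388 -0.0954 rel tcp -0.06130392835355347 0.027186985579394595
oL 0.0379 -0.2145 rel tcp -0.0621430970245284 -0.09188067565363152
oR 0.0383 -0.1672 rel tcp -0.06176364071834258 -0.04466341578143316
bar -0.043 -0.2124 rel tcp -0.14304981318326349 -0.08978036640626579
tcp 0.10007600194970902 -0.12257994887349553
```

Converted, 0.177 m is 3.54, 0.15 m is 3.

>>> drive_effector --moves '[-0.12, 0.04, 1, 0, 0, -0.12, 0.04, 2, 0, 0, -0.12, 0.04, 3, 0, 0, -0.12, 0.04, 3.54, 0, 0, -0.12, 0.04, 3.54, 0, 0, 0.2, 0.04, 3.54, 0, 0, 0.4, 0.04, 3.54, 0, 0, 0.6, 0.04, 3.54, 0, 0, 0.7, 0.04, 3.54, 0, 0, 0.7, 0.04, 3.54, 0, 0]' --squeeze 50

```text
t: 11.45
tcp_pos: [0.4806, 0.2631, 0.1208]
tool_rot: [0.911, 0.412, -0.0, 0.0]
force: [-1.3, -1.7, 0.4]
finger_gap: 0.503
gripper_force: 52.0
```

```bash
python3 -c "
from h import *
yaw=-2.29; x=np.array([np.cos(yaw),np.sin(yaw)]); y=np.array([-x[1],x[0]]); H=np.array([.6145,.2314])
s=manip.sense();e=s['tcp_pos'][:2]-H;print('tcp',e@x,e@y,s['tcp_pos'],s['force'][:2]@x,s['force'][:2]@y,s['force'][2])"
```

```text
tcp 0.06433239760818305 -0.12163361533872194 [0.48061004 0.26313127 0.12083168] 2.150844404091719 0.12042007926148256 0.41294188344516636
```

>>> drive_effector --moves '[0.12, 0, 0, 0, 0, 0.24, 0, 0, 0, 0, 0.32, 0, 0, 0, 0, 0.4, 0, 0, 0, 0, 0.48, 0, 0, 0, 0, 0.48, 0, 0, 0, 0]'

```text
t: 12.05
tcp_pos: [0.4983, 0.2821, 0.1208]
tool_rot: [0.911, 0.411, 0.002, -0.0]
force: [1.1, 0.1, -0.1]
finger_gap: 0.507
gripper_force: 52.3
```

```bash
cat > st.py <<'E'
from h import *
yaw=-2.29; x=np.array([np.cos(yaw),np.sin(yaw)]); y=np.array([-x[1],x[0]]); H=np.array([.6145,.2314])
s=manip.sense();e=s['tcp_pos'][:2]-H;print('tcp door x,y',(e@x).round(4),(e@y).round(4),s['tcp_pos'],'F',s['force'][:2]@x,s['force'][:2]@y,s['force'][2],'T',s['ft_torque'])
E
python3 st.py
```

```text
tcp door x,y 0.0384 -0.1208 [0.49827034 0.28209374 0.12075953] F -0.7963826806523057 0.7510294932720225 -0.08718946450253134 T [ 0.0784499  -0.11765622 -0.02692453]
```

Converted, 0.006 m is 0.12, 0.003 m is 0.06.

>>> drive_effector --moves '[0.06, 0, 0, 0, 0, 0.12, 0, 0, 0, 0, 0.12, 0, 0, 0, 0]'

```text
t: 12.35
tcp_pos: [0.4986, 0.2833, 0.1204]
tool_rot: [0.911, 0.412, -0.004, 0.001]
force: [-3.7, -7.6, 5.5]
finger_gap: 0.505
gripper_force: 52.8
```

```bash
python3 st.py
```

```text
tcp door x,y 0.0373 -0.1214 [0.49863348 0.28328704 0.12036297] F 8.189006390949437 2.2402404589234184 5.528316111306237 T [-1.45241488  0.54338341  0.00887658]
```

Converted, -0.18 m is -3.6, -0.17 m is -3.4.

>>> drive_effector --moves '[-0.06, 0, 0, 0, 0, -0.06, 0, 0, 0, 0.68, -0.06, 0, 0, 0, 0.68, -0.06, 0, 0, 0, 0.68, -0.06, 0, 0, 0, 0.68, -0.06, 0, -0.6, 0, 0.68, -0.06, 0, -1.4, 0, 0.68, -0.06, 0, -2.4, 0, 0.68, -0.06, 0, -3.4, 0, 0.68, -1.2, 0, -3.6, 0, 1, -1.2, 0, -3.6, 0, 1]'

```text
t: 13.45
tcp_pos: [0.4582, 0.239, 0.3023]
tool_rot: [0.912, 0.411, -0.0, 0.0]
force: [-0.5, 0.7, -0.5]
finger_gap: 0.982
gripper_force: 0.0
```

```bash
python3 -c "
from h import *
goal((.377,-.312,.3),(.377,-.312,.102),yaw=-.785)
d=snap('wrist');save(d,'w5.png',sc=1.42)"
```

```text
shift [-0.4668  0.3038  0.0027]
shift [-0.4667  0.3037  0.2007]
turn 0.062 q6 after approx 1.05
tcp [0.4582 0.239  0.3023] yaw -0.723 q [ 0.26  0.32  1.64 -0.    1.18  0.99]
```

View pics/w5.png

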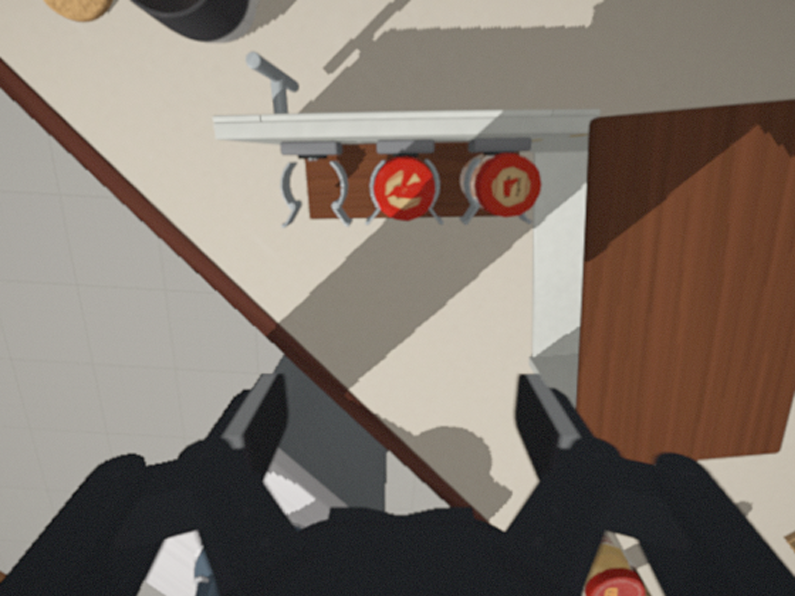

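The middle jar's cap is at (405,187) in its clip and the inner one at (509,184). I'll check seating and tilt numerically.

```bash
cat > caps.py <<'E'
from h import *
yaw=-2.29; x=np.array([np.cos(yaw),np.sin(yaw)]); y=np.array([-x[1],x[0]]); H=np.array([.6145,.2314])
d=snap('wrist'); im=d['pixels'].astype(int); m=((im[...,0]>1.8*im[...,1])&(im[...,0]>110)).astype(np.uint8)
m=cv2.morphologyEx(m,cv2.MORPH_CLOSE,np.ones((5,5),np.uint8)); n,l,st,c=cv2.connectedComponentsWithStats(m)
for i in range(1,n):
    if 600<st[i,4]<8000:
        P=np.array([world(d,u,v) for v,u in np.argwhere(l==i)]); 
        top=np.percentile(P[:,2],80)
        if not .1<top<.14: continue
        Q=P[abs(P[:,2]-top)<.004]; e=Q[:,:2]-H
        cc,r=cv2.minEnclosingCircle(np.c_[e@x,e@y].astype(np.float32)); A=np.c_[e@x-cc[0],e@y-cc[1],np.ones(len(Q))]
        print(c[i].round(),'centre',np.round(cc,4),round(r,4),'plane tilt x,y,z',np.linalg.lstsq(A,Q[:,2],rcond=None)[0].round(4))
E
python3 caps.py
```

```text
[358. 129.] centre [ 0.0342 -0.0464] 0.0218 plane tilt x,y,z [0.0068 0.0063 0.1217]
[285. 131.] centre [ 0.0367 -0.1215] 0.0217 plane tilt x,y,z [-0.0002  0.0014  0.1226]
```

Careful with the scale: shifts go in units of 50 mm and turns go in units of 0.2 rad. That gives: 0.185 m is 3.7, 0.15 m is 3.

>>> drive_effector --moves '[0, 0, 1, 0, 0, 0, 0, 2, 0, 0, 0.16, 0, 3, 0, 0, 0.16, 0, 3.7, 0, 0, 0.16, 0, 3.7, 0, 0, 0.32, 0, 3.7, 0, 0, 0.48, 0, 3.7, 0, 0, 0.52, 0, 3.7, 0, 0, 0.52, 0, 3.7, 0, 0]' --squeeze 40

```text
t: 14.45
tcp_pos: [0.4771, 0.2592, 0.1173]
tool_rot: [0.911, 0.412, -0.002, 0.001]
force: [-3.8, -6.5, 1.2]
finger_gap: 0.002
gripper_force: 3.7
```

```bash
python3 st.py
```

```text
tcp door x,y 0.0696 -0.1217 [0.47711174 0.25918019 0.11726571] F 7.426757861347839 1.3972166114447058 1.1801785287549227 T [-1.07097651  0.60039632 -0.02422732]
```

>>> drive_effector --moves '[0.04, 0, 0, 0, 0, 0.08, 0, 0, 0, 0, 0.08, 0, 0, 0, 0]'

```text
t: 14.75
tcp_pos: [0.4767, 0.26, 0.1174]
tool_rot: [0.911, 0.413, -0.006, 0.001]
force: [-8.8, -12.9, 8.0]
finger_gap: -0.002
gripper_force: 7.7
```

```bash
python3 st.py
```

```text
tcp door x,y 0.0693 -0.1225 [0.47666297 0.26001321 0.1173924 ] F 15.503035702715199 1.862635194005891 8.037383164246581 T [-2.0585212   1.24658084 -0.07677409]
```

Converted, -0.03 m is -0.6, -0.01 m is -0.2.

>>> drive_effector --moves '[-0.2, 0, 0, 0, 0, -0.3, 0, -1, 0, 0, -0.3, 0, -2, 0, 0.5, -0.3, 0, -3, 0, 1, -0.6, 0, -3.6, 0, 1, -0.6, 0, -3.6, 0, 1]'

```text
t: 15.35
tcp_pos: [0.4638, 0.2416, 0.303]
tool_rot: [0.911, 0.411, 0.008, 0.001]
force: [1.0, -0.1, -0.3]
finger_gap: 0.676
gripper_force: 0.0
```

```bash
python3 st.py; python3 caps.py; python3 - <<'E'
from h import *
d=snap('wrist'); save(d,'w6.png',(170,50,430,210),3)
E
```

```text
tcp door x,y 0.0916 -0.1201 [0.46378216 0.24156214 0.30300047] F -0.5942355208341062 0.8651103632748707 -0.2622821605487815 T [ 0.0206186   0.0011568  -0.02607049]
[351. 137.] centre [ 0.0343 -0.0469] 0.0217 plane tilt x,y,z [0.0084 0.0066 0.1217]
[281. 139.] centre [ 0.0363 -0.1214] 0.0216 plane tilt x,y,z [0.0035 0.0046 0.1226]
```

View pics/w6.png

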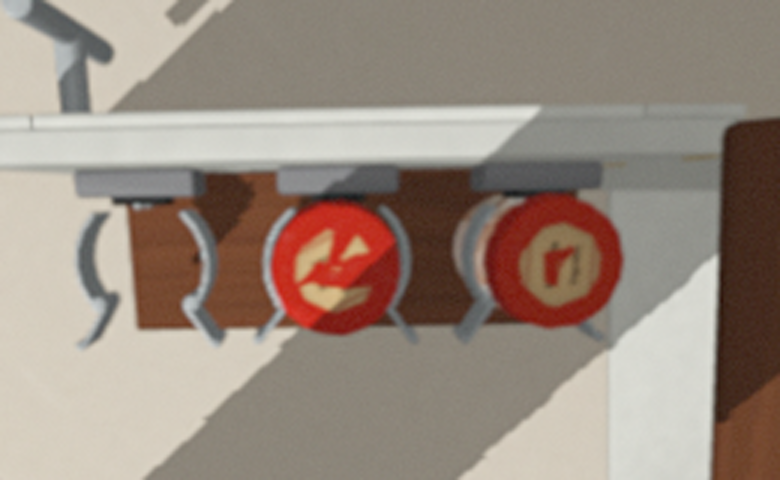

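Both caps line up with their clip blocks, allowing for the door's slight image slope (blocks at rows 166–194 and 162–188). The middle jar held against 15 N, so it is home. Next is jar B.

```bash
python3 -c "
from h import *
goal((.377,-.312,.3),yaw=-.785)"
```

```text
shift [-0.4709  0.3024 -0.0037]
turn 0.062 q6 after approx 1.05
tcp [0.4619 0.2412 0.298 ] yaw -0.723 q [0.27 0.33 1.64 0.   1.16 0.99]
```

Converted, -0.471 m is -9.42, 0.302 m is 6.04, 0.06 rad is 0.3.

>>> drive_effector --moves '[-9.42, 6.04, 0, 0.3, 1, -9.42, 6.04, 0, 0.3, 1, -9.42, 6.04, 0, 0.3, 1, -9.42, 6.04, 0, 0.3, 1, -9.42, 6.04, 0, 0.3, 1, -9.42, 6.04, 0, 0.3, 1, -9.42, 6.04, 0, 0.3, 1, -9.42, 6.04, 0, 0.3, 1, -9.42, 6.04, 0, 0.3, 1, -9.42, 6.04, 0, 0.3, 1, -9.42, 6.04, 0, 0.3, 1, -9.42, 6.04, 0, 0.3, 1, -9.42, 6.04, 0, 0.3, 1, -9.42, 6.04, 0, 0.3, 1, -9.42, 6.04, 0, 0.3, 1]'

```text
t: 16.95
tcp_pos: [0.3759, -0.3102, 0.2948]
tool_rot: [0.923, 0.385, -0.0, -0.001]
force: [-0.3, 0.1, -0.6]
finger_gap: 1.0
gripper_force: 0.0
```

```bash
python3 -c "
from h import *
goal((.377,-.312,.102),yaw=-.785)"
```

```text
shift [-0.0006  0.0024  0.1928]
turn 0.004 q6 after approx -0.14
tcp [ 0.3759 -0.3102  0.2948] yaw -0.781 q [-0.92  0.29  1.72  0.    1.14 -0.14]
```

>>> drive_effector --moves '[0, 0.04, 1, 0, 1, 0, 0.04, 2, 0, 1, 0, 0.04, 3, 0, 1, 0, 0.04, 3.5, 0, 1, 0, 0.04, 3.84, 0, 1, 0, 0.04, 3.84, 0, 1, 0, 0.04, 3.84, 0, 0, 0, 0.04, 3.84, 0, 0, 0, 0.04, 3.84, 0, 0, 0, 0.04, 3.84, 0, 0, 0, 0.04, 3.84, 0, 0, 0, 0.04, 3.84, 0, 0]' --squeeze 50

```text
t: 18.15
tcp_pos: [0.3779, -0.3144, 0.105]
tool_rot: [0.923, 0.384, 0.001, 0.001]
force: [0.5, 1.7, 4.7]
finger_gap: 0.504
gripper_force: 50.4
```

```bash
python3 - <<'E'
from h import *
yaw=-2.29; x=np.array([np.cos(yaw),np.sin(yaw)]); y=np.array([-x[1],x[0]]); H=np.array([.6145,.2314])
P=[np.r_[H+a*x-.1945*y,.3] for a in(.105,.038)]; print(P)
goal((.377,-.312,.3),*P,yaw=-.719)
E
```

```text
[array([0.3989992 , 0.28053912, 0.3       ]), array([0.44313784, 0.33094527, 0.3       ])]
shift [ 0.001  -0.0017 -0.195 ]
shift [ 0.4365 -0.4041 -0.1964]
shift [ 0.5033 -0.4084 -0.1964]
turn -0.064 q6 after approx -0.2
tcp [ 0.3779 -0.3144  0.105 ] yaw -0.783 q [-0.92  0.6   1.89  0.    0.65 -0.14]
```

>>> drive_effector --moves '[0, 0, -1, 0, 0, 0, 0, -2, 0, 0, 0, 0, -3, 0, 0, 0, 0, -3.94, 0, 0, 4.9, -3.4, -3.94, 0, 0, 4.9, -3.4, -3.94, 0, 0, 4.9, -3.4, -3.94, 0, 0, 4.9, -3.4, -3.94, 0, 0, 4.9, -3.4, -3.94, 0, 0, 4.9, -3.4, -3.94, 0, 0, 8.74, -8.08, -3.94, -0.32, 0, 8.74, -8.08, -3.94, -0.32, 0, 8.74, -8.08, -3.94, -0.32, 0, 8.74, -8.08, -3.94, -0.32, 0, 8.74, -8.08, -3.94, -0.32, 0, 8.74, -8.08, -3.94, -0.32, 0, 8.74, -8.08, -3.94, -0.32, 0, 8.74, -8.08, -3.94, -0.32, 0, 8.74, -8.08, -3.94, -0.32, 0]'

```text
t: 20.05
tcp_pos: [0.3989, 0.2801, 0.3005]
tool_rot: [0.911, 0.413, -0.0, 0.0]
force: [0.4, -0.4, -1.7]
finger_gap: 0.503
gripper_force: 51.5
```

```bash
python3 st.py; python3 - <<'E'
from h import *
goal((.399,.2805,.1215),yaw=-.719)
E
```

```text
tcp door x,y 0.1054 -0.1943 [0.39888615 0.28006407 0.30051017] F 0.051750994421500676 0.520588698596304 -1.670810579725159 T [-0.02672379 -0.03463599 -0.02543758]
shift [ 0.0005 -0.0003  0.179 ]
turn -0.0 q6 after approx 1.1
tcp [0.3989 0.2801 0.3005] yaw -0.719 q [ 0.38  0.28  1.71 -0.    1.15  1.1 ]
```

>>> drive_effector --moves '[0, 0, 1, 0, 0, 0, 0, 2, 0, 0, 0, 0, 3, 0, 0, 0, 0, 3.58, 0, 0, 0, 0, 3.58, 0, 0, 0.3, 0, 3.58, 0, 0, 0.5, 0, 3.58, 0, 0, 0.7, 0, 3.58, 0, 0, 0.7, 0, 3.58, 0, 0]'

```text
t: 20.95
tcp_pos: [0.4231, 0.3074, 0.1224]
tool_rot: [0.911, 0.413, 0.001, 0.0]
force: [-1.5, -2.5, -0.2]
finger_gap: 0.506
gripper_force: 51.5
```

```bash
python3 st.py
```

```text
tcp door x,y 0.069 -0.1941 [0.42305463 0.307382   0.12244651] F 2.833715843374671 0.5355255358203115 -0.1861905690105443 T [-0.31358315  0.15800162  0.00309875]
```

Converted, 0.026 m is 0.52, 0.024 m is 0.48.

>>> drive_effector --moves '[0.12, 0, 0.02, 0, 0, 0.24, 0, 0.02, 0, 0, 0.32, 0, 0.02, 0, 0, 0.4, 0, 0.02, 0, 0, 0.48, 0, 0.02, 0, 0, 0.52, 0, 0.02, 0, 0, 0.52, 0, 0.02, 0, 0]'

```text
t: 21.65
tcp_pos: [0.4381, 0.3261, 0.1215]
tool_rot: [0.911, 0.413, -0.001, 0.0]
force: [-3.7, -2.9, 7.8]
finger_gap: 0.505
gripper_force: 53.6
```

```bash
python3 st.py
```

```text
tcp door x,y 0.045 -0.1951 [0.43807336 0.32613374 0.12149082] F 4.589264184078095 -0.8880445518809089 7.835534899282535 T [-0.84426426  0.69425179 -0.02597956]
```

Converted, 0.006 m is 0.12, 0.003 m is 0.06.

>>> drive_effector --moves '[0.06, 0, -0.02, 0, 0, 0.12, 0, -0.02, 0, 0, 0.12, 0, -0.02, 0, 0]'

```text
t: 21.95
tcp_pos: [0.4446, 0.3324, 0.1218]
tool_rot: [0.911, 0.413, 0.002, -0.0]
force: [1.0, -0.7, 0.9]
finger_gap: 0.498
gripper_force: 52.7
```

```bash
python3 st.py
```

```text
tcp door x,y 0.0359 -0.1943 [0.44464298 0.3323943  0.12178748] F -0.14644661698596606 1.2345766889941994 0.9329100624099069 T [-0.01008535 -0.15147892 -0.05709994]
```

>>> drive_effector --moves '[0.06, 0, 0, 0, 0, 0.08, 0, 0, 0, 0, 0.08, 0, 0, 0, 0]'

```text
t: 22.25
tcp_pos: [0.4465, 0.3348, 0.1217]
tool_rot: [0.911, 0.413, 0.001, -0.0]
force: [1.3, -0.5, 4.0]
finger_gap: 0.502
gripper_force: 53.0
```

```bash
python3 st.py
```

```text
tcp door x,y 0.0329 -0.1945 [0.44652311 0.33478526 0.12165192] F -0.4886702027771852 1.3035548239570884 4.02880108492503 T [-0.23426811 -0.00713892  0.03026527]
```

Converted, 0.004 m is 0.08, 0.002 m is 0.04.

>>> drive_effector --moves '[0.04, 0, -0.02, 0, 0, 0.08, 0, -0.02, 0, 0, 0.08, 0, -0.02, 0, 0]'

```text
t: 22.55
tcp_pos: [0.447, 0.3358, 0.1218]
tool_rot: [0.91, 0.414, -0.003, 0.001]
force: [-2.0, -7.3, 2.6]
finger_gap: 0.503
gripper_force: 53.1
```

```bash
python3 st.py
```

```text
tcp door x,y 0.0318 -0.1948 [0.44698568 0.33575466 0.12178743] F 6.816777551915031 3.302569604014628 2.609669060911607 T [-1.13907392  0.19561407 -0.03122739]
```

Converted, -0.18 m is -3.6, -0.17 m is -3.4.

>>> drive_effector --moves '[-0.06, 0, 0, 0, 0, -0.06, 0, 0, 0, 0.68, -0.06, 0, 0, 0, 0.68, -0.06, 0, 0, 0, 0.68, -0.06, 0, 0, 0, 0.68, -0.06, 0, -0.6, 0, 0.68, -0.06, 0, -1.4, 0, 0.68, -0.06, 0, -2.4, 0, 0.68, -0.06, 0, -3.4, 0, 0.68, -1.4, 0.6, -3.6, 0, 1, -1.4, 0.6, -3.6, 0, 1, -1.4, 0.6, -3.6, 0, 1]'

```text
t: 23.75
tcp_pos: [0.4239, 0.2631, 0.3034]
tool_rot: [0.911, 0.412, 0.0, 0.0]
force: [0.1, 0.2, -0.0]
finger_gap: 1.003
gripper_force: 0.0
```

```bash
python3 st.py; python3 caps.py; python3 -c "
from h import *
d=snap('wrist'); save(d,'w7.png',(150,50,410,230),3)"
```

```text
tcp door x,y 0.1018 -0.1643 [0.42385206 0.26308602 0.30337096] F -0.17235052082420269 -0.06286812724659124 -0.043176087884034674 T [-0.01081034 -0.02722788 -0.01664724]
[255. 125.] centre [ 0.0338 -0.1936] 0.0217 plane tilt x,y,z [ 0.1022 -0.0091  0.1243]
[325. 126.] centre [ 0.0359 -0.1223] 0.0221 plane tilt x,y,z [0.0115 0.0081 0.1227]
[400. 125.] centre [ 0.0341 -0.0462] 0.0216 plane tilt x,y,z [-0.0022  0.0077  0.1217]
```

View pics/w7.png

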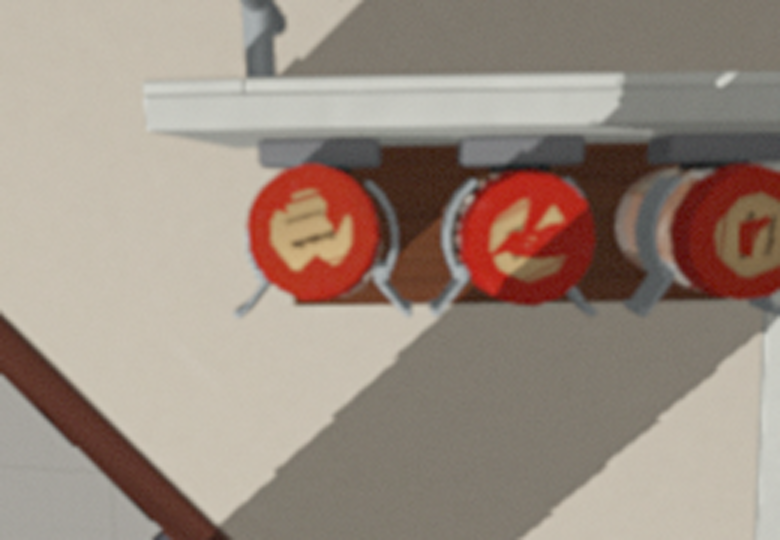

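The outer cap at (313,232) leans toward the door by about 0.1 rad, so its foot still stands out on the ledge. The middle jar is upright. I'll regrip the outer cap lightly, pull the top upright, then grip hard and push home with less load on the ledge.

Converted, 0.178 m is 3.56, 0.1 m is 2.

>>> drive_effector --moves '[1.36, -0.6, 0, 0, 0.68, 1.36, -0.6, 0, 0, 0.68, 1.36, -0.6, 1, 0, 0.68, 1.36, -0.6, 2, 0, 0.68, 1.36, -0.6, 2.8, 0, 0.68, 1.36, -0.6, 3.56, 0, 0.68, 1.36, -0.6, 3.56, 0, 0.68, 1.36, -0.6, 3.56, 0, 0, 1.36, -0.6, 3.56, 0, 0, 1.36, -0.6, 3.56, 0, 0, 1.36, -0.6, 3.56, 0, 0]' --squeeze 20

```text
t: 24.95
tcp_pos: [0.4477, 0.3363, 0.1258]
tool_rot: [0.911, 0.413, 0.001, -0.0]
force: [-0.4, -0.2, -2.1]
finger_gap: 0.511
gripper_force: 22.3
```

```bash
python3 st.py
```

```text
tcp door x,y 0.031 -0.1946 [0.44768063 0.3363073  0.12578371] F 0.3994370473827697 -0.18031798174501537 -2.052352412875126 T [-0.01143339  0.15620881  0.08149663]
```

>>> drive_effector --moves '[-0.04, 0, 0, 0, 0, -0.08, 0, 0, 0, 0, -0.12, 0, 0, 0, 0, -0.12, 0, 0, 0, 0]'

```text
t: 25.35
tcp_pos: [0.444, 0.3314, 0.1251]
tool_rot: [0.911, 0.413, 0.001, 0.0]
force: [1.3, -0.1, 1.8]
finger_gap: 0.513
gripper_force: 22.7
```

```bash
python3 st.py
```

```text
tcp door x,y 0.0371 -0.1941 [0.44403267 0.33140291 0.12511265] F -0.7939322170117478 1.0838726942085022 1.8485256066581952 T [-0.00772719 -0.1770329   0.0325435 ]
```

```bash
sed 's/<8000/<40000/;s/600</300</' caps.py > caps2.py; python3 caps2.py
```

```text
[438. 283.] centre [ 0.0396 -0.1201] 0.0222 plane tilt x,y,z [0.0115 0.0003 0.1227]
[550. 289.] centre [ 0.0394 -0.0557] 0.0183 plane tilt x,y,z [-0.0096  0.0005  0.1216]
[283. 293.] centre [ 0.0402 -0.1956] 0.0219 plane tilt x,y,z [0.087  0.0268 0.1252]
```

>>> drive_effector --moves '[0, 0, -0.02, 0, 0, 0, 0, -0.02, 0, 0, -0.2, 0, -0.04, 0, 0, -0.4, 0, -0.04, 0, 0, -0.6, 0, -0.04, 0, 0, -0.9, 0, -0.04, 0, 0, -1.4, 0, -0.04, 0, 0, -1.4, 0, 0.12, 0, 0, -1.4, 0, 0.3, 0, 0, -1.4, 0, 0.36, 0, 0, -1.4, 0, 0.36, 0, 0, -1.4, 0, 0.36, 0, 0.75, -1.4, 0, 0.36, 0, 0.75, -1.4, 0, 0.36, 0, 0.75]' --squeeze 60

```text
t: 26.8
tcp_pos: [0.3963, 0.2781, 0.1067]
tool_rot: [0.911, 0.413, -0.0, -0.0]
force: [1.2, -2.4, 1.7]
finger_gap: 0.749
gripper_force: 0.9
```

```bash
python3 st.py; python3 caps2.py;  python3 -c "
from h import *
d=snap('wrist'); save(d,'w8.png')"
```

```text
tcp door x,y 0.1086 -0.1949 [0.39633149 0.27807648 0.10673255] F 0.9890739427093531 2.446610065050718 1.707957369313272 T [-0.22418143 -0.33980046 -0.0425828 ]
[505. 203.] centre [ 0.0606 -0.1103] 0.0229 plane tilt x,y,z [0.0067 0.0061 0.1227]
[307. 274.] centre [ 0.0926 -0.186 ] 0.022 plane tilt x,y,z [-0.0469  0.0123  0.1224]
```

View pics/w8.png

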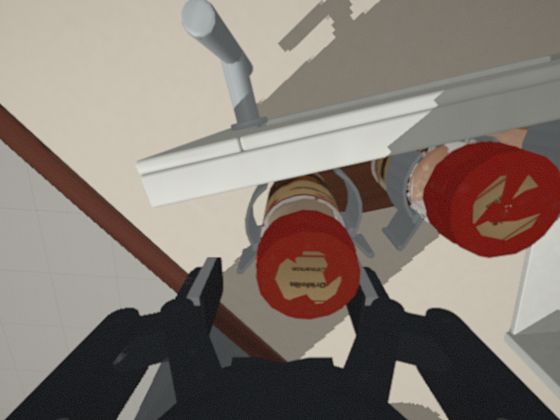

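The wrist picture shows the door followed the pull: it has swung off its stop and the outer jar, cap at (307,270), is half out of its clip. I'll centre on the cap, regrip hard, and push the door back to its stop and the jar home.

>>> drive_effector --moves '[0, 0, -0.16, 0, 0.75, 0, 0, -0.34, 0, 0.75, 0.2, 0.08, -0.34, -0.5, 0.72, 0.4, 0.16, -0.34, -0.75, 0.72, 0.4, 0.16, -0.34, -0.75, 0.72, 0.4, 0.16, -0.34, -0.75, 0.72]' --squeeze 110

```text
t: 27.5
tcp_pos: [0.4154, 0.2884, 0.1233]
tool_rot: [0.877, 0.48, -0.001, -0.0]
force: [0.1, -0.2, -0.2]
finger_gap: 0.718
gripper_force: 0.0
```

```bash
python3 st.py; python3 caps2.py
```

```text
tcp door x,y 0.0883 -0.1874 [0.41535665 0.28841806 0.12327544] F 0.091390280775826 0.1520114330107889 -0.1962731879574178 T [ 0.02398593 -0.01411222  0.00661165]
[453. 245.] centre [ 0.0554 -0.1138] 0.0225 plane tilt x,y,z [0.007  0.004  0.1227]
[295. 261.] centre [ 0.0745 -0.1851] 0.0218 plane tilt x,y,z [0.0643 0.0081 0.1226]
```

```bash
python3 - <<'E'
from h import *
yaw=-2.29; x=np.array([np.cos(yaw),np.sin(yaw)]); y=np.array([-x[1],x[0]]); H=np.array([.6145,.2314])
f=lambda a,b,z: np.r_[H+a*x+b*y,z]
goal(f(.0883,-.1874,.2),f(.135,-.182,.2),f(.135,-.182,.08),f(.1,-.188,.08),f(.08,-.194,.08),f(.072,-.195,.08),yaw=-.719)
E
```

```text
shift [ 0.0002  0.     -0.0768]
shift [-0.0468 -0.0016 -0.0767]
shift [-0.0466 -0.0014  0.0433]
shift [-0.0111 -0.0022  0.0432]
shift [ 0.0095 -0.0051  0.0432]
shift [ 0.0176 -0.0049  0.0432]
turn 0.149 q6 after approx 1.1
tcp [0.4151 0.2883 0.1232] yaw -0.57 q [0.39 0.58 1.84 0.   0.72 0.95]
```

Converted, -0.077 m is -1.54, -0.05 m is -1, 0.07 rad is 0.35.

>>> drive_effector --moves '[0, 0, -0.8, 0, 0.75, 0, 0, -1.54, 0, 0.75, -0.94, -0.04, -1.54, 0, 0, -0.94, -0.04, -1.54, 0, 0, -0.94, -0.04, -1, 0, 0, -0.94, -0.04, -0.2, 0, 0, -0.94, -0.04, 0.5, 0, 0, -0.94, -0.04, 0.86, 0, 0, -0.94, -0.04, 0.86, 0, 0, -0.6, -0.04, 0.86, 0.15, 0, -0.22, -0.04, 0.86, 0.35, 0, -0.22, -0.04, 0.86, 0.35, 0]' --squeeze 40

```text
t: 28.75
tcp_pos: [0.4105, 0.2819, 0.0814]
tool_rot: [0.893, 0.45, 0.002, 0.0]
force: [-0.2, -0.7, -0.3]
finger_gap: 0.002
gripper_force: 0.0
```

```bash
python3 st.py; python3 caps2.py
```

```text
tcp door x,y 0.0964 -0.1867 [0.41054225 0.28185678 0.08140983] F 0.6197452232075519 0.29390345651256256 -0.2837816024657957 T [ 0.02285882 -0.01750787  0.0150764 ]
[294. 226.] centre [ 0.049  -0.1884] 0.0222 plane tilt x,y,z [ 0.0712 -0.0083  0.1227]
[508. 236.] centre [ 0.0467 -0.119 ] 0.0216 plane tilt x,y,z [0.0016 0.0107 0.1227]
```

>>> drive_effector --moves '[0.2, -0.02, 0, 0.25, 0, 0.4, -0.06, 0, 0.4, 0, 0.46, -0.06, 0, 0.4, 0, 0.46, -0.06, 0, 0.4, 0]'

```text
t: 29.2
tcp_pos: [0.4198, 0.3003, 0.0807]
tool_rot: [0.91, 0.414, 0.0, 0.0]
force: [0.0, -0.1, -0.2]
finger_gap: -0.003
gripper_force: 0.0
```

```bash
python3 st.py; python3 caps2.py
```

```text
tcp door x,y 0.0764 -0.1918 [0.41981989 0.30028268 0.08074585] F 0.08591431872326469 0.1235680416399748 -0.2279494499927969 T [-0.01761901 -0.00603837  0.02783918]
[269. 230.] centre [ 0.0379 -0.192 ] 0.0215 plane tilt x,y,z [0.0223 0.0009 0.1219]
```

>>> drive_effector --moves '[0.08, -0.02, 0, 0, 0, 0.16, -0.04, 0, 0, 0, 0.16, -0.04, 0, 0, 0]'

```text
t: 29.55
tcp_pos: [0.419, 0.3043, 0.0804]
tool_rot: [0.91, 0.414, -0.006, 0.001]
force: [-5.9, -11.0, 10.4]
finger_gap: 0.001
gripper_force: 0.0
```

```bash
python3 st.py;  python3 caps2.py
```

```text
tcp door x,y 0.0739 -0.1951 [0.41904976 0.30432131 0.08036533] F 12.161255964635728 2.7823874508887068 10.399602355333647 T [-1.16711802  0.54589041 -0.13151911]
[267. 233.] centre [ 0.0316 -0.1976] 0.0205 plane tilt x,y,z [0.0326 0.0099 0.1219]
```

>>> drive_effector --moves '[0.06, 0, 0, 0, 0, 0.1, 0, 0, 0, 0, 0.1, 0, 0, 0, 0]'

```text
t: 29.9
tcp_pos: [0.4185, 0.305, 0.0805]
tool_rot: [0.91, 0.414, -0.011, 0.002]
force: [-11.4, -21.0, 18.1]
finger_gap: -0.002
gripper_force: 0.0
```

```bash
python3 st.py; python3 caps2.py
```

```text
tcp door x,y 0.0737 -0.196 [0.41849304 0.30501044 0.08048815] F 23.26961818210188 5.2761059533721815 18.14188687427397 T [-2.1148806   1.02436147 -0.18934662]
[268. 234.] centre [ 0.0314 -0.1976] 0.0205 plane tilt x,y,z [0.0355 0.0134 0.1219]
```

>>> drive_effector --moves '[-0.4, 0, 0, 0, 0, -0.8, 0, -0.2, 0, 0, -0.9, 0, -1.2, 0, 0, -0.9, 0, -2.2, 0, 0, -0.9, 0.4, -3.2, 0, 0.5, -0.9, 0.4, -4.2, 0, 1, -0.8, 0.6, -4.4, 0, 1, -0.8, 0.6, -4.4, 0, 1]'

```text
t: 30.75
tcp_pos: [0.4258, 0.262, 0.3034]
tool_rot: [0.911, 0.413, 0.004, 0.001]
force: [-0.4, 0.5, -0.6]
finger_gap: 0.678
gripper_force: 0.0
```

```bash
python3 st.py; python3 caps.py; python3 -c "
from h import *
d=snap('wrist'); save(d,'w9.png',(150,50,410,230),3)"
```

```text
tcp door x,y 0.1012 -0.1621 [0.42584291 0.26204567 0.30342309] F -0.04970211472254248 -0.6396038777397849 -0.6138632455147701 T [0.03186002 0.03413461 0.01432723]
[396. 128.] centre [ 0.0347 -0.0465] 0.0217 plane tilt x,y,z [-0.0055  0.0079  0.1217]
[254. 130.] centre [ 0.0368 -0.1922] 0.022 plane tilt x,y,z [ 0.0107 -0.0016  0.1219]
[322. 129.] centre [ 0.0365 -0.1216] 0.0219 plane tilt x,y,z [0.0073 0.0047 0.1226]
```

View pics/w9.png

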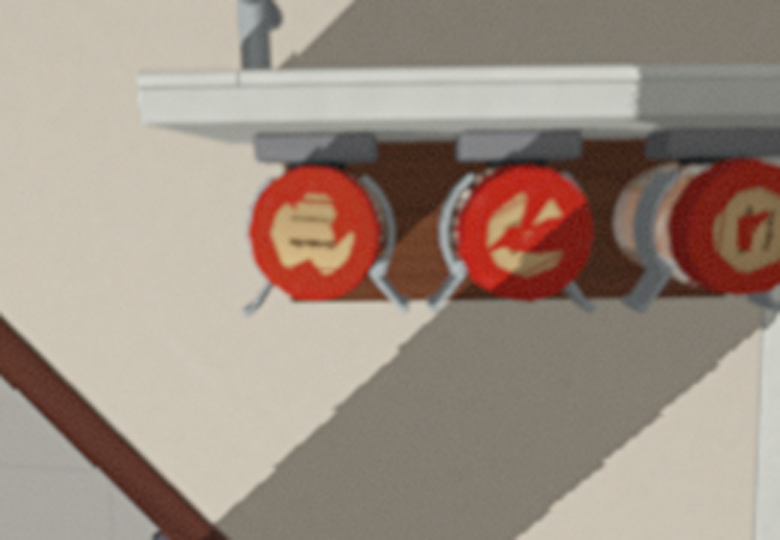

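All three caps are now in line (rows 231, 230, 229 against the block rows), upright to about 0.01 rad and at ledge height. Both jars are home. Next I regrasp the handle and shut the door.

```bash
python3 - <<'E'
from h import *
goal((.4843,.4066,.29),(.4843,.4066,.127),yaw=-.741)
E
```

```text
shift [ 0.15   -0.049   0.0094]
shift [ 0.1503 -0.0489  0.1724]
turn 0.022 q6 after approx 1.07
tcp [0.4224 0.2614 0.2995] yaw -0.719 q [0.33 0.3  1.69 0.   1.16 1.05]
```

Converted, 0.172 m is 3.44, 0.15 m is 3.

>>> drive_effector --moves '[3, -0.98, 0, 0, 0.6, 3, -0.98, 0, 0, 0.6, 3, -0.98, 0, 0, 0.6, 3, -0.98, 0.2, 0, 0.6, 3, -0.98, 1.2, 0, 0.6, 3, -0.98, 2.2, 0, 0.6, 3, -0.98, 3, 0, 0.6, 3, -0.98, 3.44, 0, 0.6, 3, -0.98, 3.44, 0, 0.6, 3, -0.98, 3.44, 0, 0, 3, -0.98, 3.44, 0, 0, 3, -0.98, 3.44, 0, 0, 3, -0.98, 3.44, 0, 0, 3, -0.98, 3.44, 0, 0]' --squeeze 25

```text
t: 32.25
tcp_pos: [0.4856, 0.4079, 0.13]
tool_rot: [0.911, 0.413, 0.001, -0.001]
force: [-1.9, 3.4, 5.4]
finger_gap: 0.104
gripper_force: 25.2
```

```bash
python3 - <<'E'
from h import *
s=manip.sense();T=Rn.from_quat(s['tool_rot']).as_matrix();p=s['tcp_pos']
H=np.array([.6145,.2314]);v=p[:2]-H;print(np.hypot(*v),p)
for a in -np.r_[np.arange(.1,1.61,.1),1.65]:
    R=np.array([[np.cos(a),np.sin(a)],[-np.sin(a),np.cos(a)]])
    q=np.r_[H+R@v,p[2]]; print(round(a,3),(T.T@(q-p)).round(3)[:2])
E
```

```text
0.2185646599298019 [0.4855593  0.40787891 0.13001453]
-0.1 [-0.022 -0.004]
-0.2 [-0.043 -0.005]
-0.3 [-0.065 -0.005]
-0.4 [-0.087 -0.002]
-0.5 [-0.108  0.003]
-0.6 [-0.129  0.01 ]
-0.7 [-0.149  0.019]
-0.8 [-0.167  0.03 ]
-0.9 [-0.185  0.043]
-1.0 [-0.201  0.058]
-1.1 [-0.216  0.074]
-1.2 [-0.229  0.091]
-1.3 [-0.241  0.11 ]
-1.4 [-0.25  0.13]
-1.5 [-0.257  0.15 ]
-1.6 [-0.262  0.172]
-1.65 [-0.264  0.182]
```

Converted, -0.264 m is -5.28, -0.262 m is -5.24, -1.66 rad is -8.3.

>>> drive_effector --moves '[-0.44, -0.08, 0, -0.5, 0, -0.86, -0.1, 0, -1, 0, -1.3, -0.1, 0, -1.5, 0, -1.74, -0.04, 0, -2, 0, -2.16, 0.06, 0, -2.5, 0, -2.58, 0.2, 0, -3, 0, -2.98, 0.38, 0, -3.5, 0, -3.34, 0.6, 0, -4, 0, -3.7, 0.86, 0, -4.5, 0, -4.02, 1.16, 0, -5, 0, -4.32, 1.48, 0, -5.5, 0, -4.58, 1.82, 0, -6, 0, -4.82, 2.2, 0, -6.5, 0, -5, 2.6, 0, -7, 0, -5.14, 3, 0, -7.5, 0, -5.24, 3.44, 0, -8, 0, -5.28, 3.64, 0, -8.25, 0, -5.28, 3.68, 0, -8.3, 0, -5.28, 3.68, 0, -8.3, 0]'

```text
t: 34.15
tcp_pos: [0.4482, 0.0866, 0.1297]
tool_rot: [0.31, 0.951, -0.001, -0.001]
force: [-6.5, -1.8, 14.4]
finger_gap: 0.106
gripper_force: 27.0
```

```bash
python3 - <<'E'
from h import *
H=np.array([.6145,.2314]); p=manip.sense()['tcp_pos']; v=p[:2]-H; print('door x yaw',np.arctan2(v[1],v[0])+np.radians(102.1))
E
```

```text
door x yaw -0.6431981496939769
```

Converted, -0.004 m is -0.08.

>>> drive_effector --moves '[-0.08, 0, 0, 0, 0, -0.08, 0, 0, 0, 0, -0.08, 0, 0, 0, 0]'

```text
t: 34.45
tcp_pos: [0.4483, 0.0864, 0.1297]
tool_rot: [0.31, 0.951, -0.0, -0.005]
force: [-9.5, 7.0, 19.5]
finger_gap: 0.11
gripper_force: 27.4
```

>>> drive_effector --moves '[0.06, 0, 0, 0, 0.4, 0.06, 0, 0, 0, 0.4, 0.06, 0, 0, 0, 0.4, 0.06, 0, 0, 0, 0.4, 0.06, 0, -1, 0, 0.4, 0.06, 0, -2, 0, 0.4, 0.06, 0, -3, 0, 0.6, 0.06, 0, -3.4, 0, 1, -1, -1, -3.4, 0, 1, -2, -2, -3.4, 0, 1, -2, -2, -3.4, 0, 1]'

```text
t: 35.55
tcp_pos: [0.4755, -0.0569, 0.2987]
tool_rot: [0.309, 0.951, -0.0, 0.001]
force: [0.8, -1.0, -0.5]
finger_gap: 1.003
gripper_force: 0.0
```

```bash
python3 - <<'E'
from h import *
d=snap('wrist'); a=cv2.resize(d['pixels'],(400,300)); d2=snap('top'); b=cv2.resize(d2['pixels'],(400,300)); cv2.imwrite('pics/fin.png',np.vstack([a,b])[:,:,::-1])
E
```

```text
(no output)
```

View pics/fin.png

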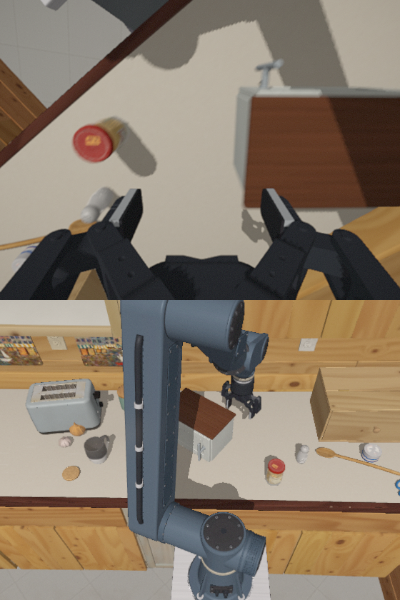

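The final views show the door shut flush, with the handle at (268,72) in the upper view. The honey jar, salt and mug are in place and the gripper touches nothing, so I'm handing in.

```bash
python3 -c "
from station import manip
print(manip.sign_off())"
```

```text
the job is handed in; nothing more can be done
None
```

I opened the door to its stop, pushed both jars into the empty clips and shut the door, leaving the honey jar, salt and mug in place. I handed in at about 36 s with no verdict returned. The outer jar first went in tilted and pulled the door off its stop, so I re-pushed it; it measured upright before closing. I couldn't see the jars once the door was shut.

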